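# Line up the sprinkle jars by height

## Task

Get the cake-decorating corner ready: stand the four sprinkle jars upright on the four cork discs of the board, one to a disc and well centred, in order of height, with the tallest next to the small red bowl and the shortest at the other end by the white bowl. Don't let any jar tip over, and leave the little food-colour bottle standing where it is.

Things in the scene. Friction and masses are not known exactly. Their poses are not given: they have to be found in the camera images.
- jar_black_mid (a point): Centre, half-way up, of the tallest sprinkle jar: a loose upright plain cylinder 44 mm in diameter and 135 mm tall, black contents and a screw lid of the same colour with a narrow white band between them, about 170 g (30 to 40 % more or less). It starts standing on the counter (height 0); its z axis points up through the lid. Round, so it can be gripped across any direction.
- jar_pink_mid (a point): Centre, half-way up, of the second tallest sprinkle jar: a loose upright plain cylinder 44 mm in diameter and 110 mm tall, pink contents and a screw lid of the same colour with a narrow white band between them, about 140 g (30 to 40 % more or less). It starts standing on the counter (height 0); its z axis points up through the lid. Round, so it can be gripped across any direction.
- jar_orange_mid (a point): Centre, half-way up, of the third tallest sprinkle jar: a loose upright plain cylinder 44 mm in diameter and 85 mm tall, orange contents and a screw lid of the same colour with a narrow white band between them, about 110 g (30 to 40 % more or less). It starts standing on the counter (height 0); its z axis points up through the lid. Round, so it can be gripped across any direction.
- jar_yellow_mid (a point): Centre, half-way up, of the shortest sprinkle jar: a loose upright plain cylinder 44 mm in diameter and 60 mm tall, yellow contents and a screw lid of the same colour with a narrow white band between them, about 80 g (30 to 40 % more or less). It starts standing on the counter (height 0); its z axis points up through the lid. Round, so it can be gripped across any direction.
- mark_a: One of the four alike fixed round cork discs (64 mm in diameter, 4 mm thick) that make a straight row, 80 mm from centre to centre, on a dark wooden board (470 x 90 mm, 12 mm thick). Origin: centre of its underside, on the board's top, 12 mm above the counter; a jar stands on its top, 16 mm above the counter. The letters say nothing about the place in the row: they are mixed at every start. The board lies anywhere within some cm and is turned a little.
- mark_b: One of the four alike fixed round cork discs (64 mm in diameter, 4 mm thick) that make a straight row, 80 mm from centre to centre, on a dark wooden board (470 x 90 mm, 12 mm thick). Origin: centre of its underside, on the board's top, 12 mm above the counter; a jar stands on its top, 16 mm above the counter. The letters say nothing about the place in the row: they are mixed at every start. The board lies anywhere within some cm and is turned a little.
- mark_c: One of the four alike fixed round cork discs (64 mm in diameter, 4 mm thick) that make a straight row, 80 mm from centre to centre, on a dark wooden board (470 x 90 mm, 12 mm thick). Origin: centre of its underside, on the board's top, 12 mm above the counter; a jar stands on its top, 16 mm above the counter. The letters say nothing about the place in the row: they are mixed at every start. The board lies anywhere within some cm and is turned a little.
- mark_d: One of the four alike fixed round cork discs (64 mm in diameter, 4 mm thick) that make a straight row, 80 mm from centre to centre, on a dark wooden board (470 x 90 mm, 12 mm thick). Origin: centre of its underside, on the board's top, 12 mm above the counter; a jar stands on its top, 16 mm above the counter. The letters say nothing about the place in the row: they are mixed at every start. The board lies anywhere within some cm and is turned a little.
- bowl_red: Small red pinch bowl (70 mm in diameter, 30 mm tall, rim 42 mm above the counter) fixed on one end of the board, in line with the discs, its centre 75 mm from the centre of the nearest disc. It may be at either end; a white bowl of the same size is at the other end. Origin: centre of its underside, 12 mm above the counter.
- dye_mid (a point): Centre, half-way up, of the little food-colour bottle (dark red, 26 mm in diameter, 50 mm tall, white cap, 30 g), which stands loose on the counter among the jars. It is not one of the jars and stays where it is.
Mind the look-alikes: they are no part of the job. Leave any blue or turquoise look-alike of the part that bears jar_orange_mid alone.

How it is judged:
By the outcome, as a careful person would: the job done as asked, in the order asked, and still so for the second after the job is handed in, with the robot touching nothing.
It also fails if it takes over 112 s, if anything falls off the work surface, if the arm or the gripper's body presses on something with over 40 N, if the wrist force passes 120 N, or if a joint passes its speed limit or range.

## Robot

A 7-joint arm with a two-finger parallel gripper is mounted at the origin on the work surface. World frame = base frame: x ahead of the robot, y to its left, z up, the work surface at z = 0. Lengths are in m, angles in rad, forces in N, time in s.
With the tool pointing down it reaches from about 0.35 to 0.9 m from the base axis. Payload 19.9 kg.
Tool frame: the origin (TCP) lies between the finger pads; the fingertips stand 19 mm ahead of it and the grasp point (between the pads) is the TCP; z points along the fingers, y is the line along which they close (so a half turn about z gives the same grasp; the last joint's range is limited). The gripper opens to 94 mm and grips with 3 to 60 N. Pads are 16 mm wide; open, the fingers measure 119 mm over their backs; the gripper's body (75 mm by 177 mm) begins 78 mm behind the grasp point.
Start: joints at [-1.196, 0.417, -0.01, 1.614, 0.005, 1.111, -0.053], TCP at [0.253, 0.571, 0.198] pointing down, gripper open.
Joint ranges: [-2.81, 2.81], [-0.39, 2.02], [-1.27, 1.25], [0.06, 2.57], [-1.19, 4.33], [0.19, 2], [-2.82, 2.82]. Speed limits (rad/s): [1.89, 1.89, 2.39, 2.39, 3.01, 3.01, 3.01].

## Interface

Orientations are given as a unit quaternion [w, x, y, z].
In Python, from plant import arm gives the robot as it stands.
- The arm moves only by the shell command python3 -m creep 'ROWS' [FORCE]. ROWS is JSON, a list of rows, each an object with "hand": the opening, from 0 (shut) to 1 (fully open); "xyz": the shift along the world's x, y, z in mm, a list of three; "twist": the turn, a rotation vector about the world's x, y, z in degrees, a list of three. A call has 1 to 12 rows; each row is the pose to reach, as a shift and turn from the pose commanded when the call began; what a row does not reach only later rows make up. A row lasts 1/10 s, in which the tool goes at most 50 mm and 8.59 degrees, less where a joint would pass 70% of its speed; a pose out of reach is approached as far as the arm can. A call with a gripper value outside its range is refused whole. The fingers move at their own pace and stop on an object; FORCE is the grip in N (left out, the last holds). Time passes only in rows, so rows that repeat a pose let the fingers close. It gives the time, the measured TCP pose, the force, the opening and the grip force at its end, in the units of the state.
- arm.sense(): the state, without advancing time (a new reading comes with each control period).
- arm.grab_frame(name): name is "side" or "top" or "wrist"; returns a dict with "img" (400x640x3 uint8, red, green, blue), "range_z" (400x640 float32, m along the optical axis (not along the pixel's ray), 0 where there is no reading), "fx", "fy", "cx", "cy" (pixels), "xyz" and "rotation" of the camera in the world. Camera axes: x right, y up, looking along -z (the intrinsics and any distortion apply to the point x, -y, -z); pixel columns grow to the right and rows downward; lengths in m; the calibration is good to about 2 mm. The wrist camera is an equidistant fisheye: a pixel r from the principal point sees the ray r / f radians off the axis. A picture is of the moment at which its call begins.
- arm.hand_in(): hands the job in; it is judged then, once.
The state is a dict: "t": time; "joint_pos": joint angles; "joint_velocities": joint speeds; "joint_efforts": joint torques, N m; "tool_pos": TCP position; "tcp_rot": TCP orientation; "wrist_force": force on the tool from outside, world axes, zero at the start; "torque": the same for the moment, N m; "opening": finger opening in m; "grip_force": force on a finger pad.
Only numpy, scipy, OpenCV 4.12 (cv2) and the standard library are available. Lean on these libraries where they do the work, as an engineer would, in place of code of your own. Each camera call takes 0.05 s, during which the arm holds its last target. There are 200 camera calls.

## Working session

There is one attempt and no reset: what is moved stays moved. The work goes in short steps, Python scripts to look and compute and a shell command to move; the robot and the scene stay as the last step left them, time stands still between calls to the robot, and variables do not carry over. Pictures are saved under pics/ and viewed, at most 14 in all, crops included, and the job is handed in when it is done.

```bash
ls; mkdir -p pics; python3 - <<'E'
from plant import arm
import cv2,numpy as np
s=arm.sense();print({k:np.round(v,3).tolist() for k,v in s.items()})
for n in("top","side"):
    f=arm.grab_frame(n);cv2.imwrite(f"pics/{n}0.png",f["img"][:,:,::-1]);print(n,f["fx"],f["fy"],f["cx"],f["cy"],f["xyz"],np.round(f["rotation"],3).tolist(),[k for k in f])
    np.savez(f"{n}0.npz",**f)
E
```

```text
pics
{'t': 0.0, 'joint_pos': [-1.196, 0.418, -0.01, 1.614, 0.005, 1.111, -0.053], 'joint_velocities': [-0.001, -0.001, 0.0, 0.002, 0.0, -0.001, 0.0], 'joint_efforts': [0.0, -85.125, 0.639, -42.601, -0.049, 0.018, 0.0], 'tool_pos': [0.253, 0.571, 0.198], 'tcp_rot': [-0.0, 0.207, 0.978, -0.001], 'wrist_force': [-0.138, -0.408, 0.519], 'torque': [-0.046, 0.013, -0.061], 'grip_force': 0.0, 'opening': 0.094}
top 367.1100881459258 367.1100881459258 322.057335553155 193.75117096621892 [0.44884261 0.01978492 0.76216677] [-0.699, -0.032, 0.053, 0.713] ['img', 'range_z', 'fx', 'fy', 'cx', 'cy', 'xyz', 'rotation']
side 403.05607117376275 403.05607117376275 331.710478111376 196.95229723419433 [ 0.36271252 -0.59077085  0.52079861] [0.879, 0.458, -0.063, -0.119] ['img', 'range_z', 'fx', 'fy', 'cx', 'cy', 'xyz', 'rotation']
```

View pics/top0.png

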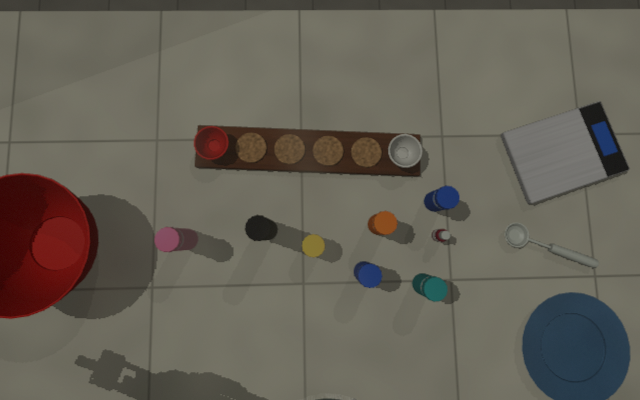

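View pics/side0.png

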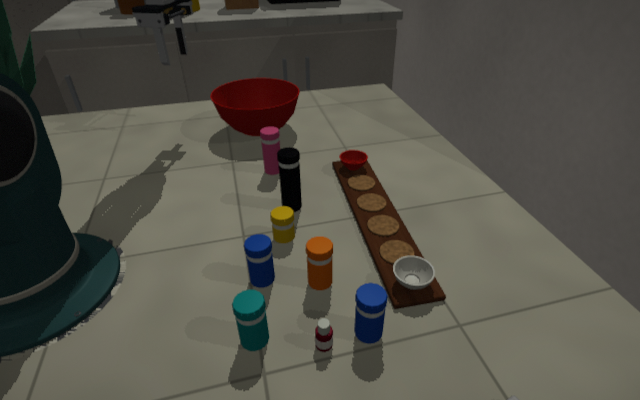

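The top view shows the red bowl at (211,143), the discs from (251,147) to (366,152) and the white bowl at (405,151). The jars are pink (168,240), black (261,228), yellow (313,246) and orange (384,223). The dye bottle is at (442,236) and the blue and teal look-alikes are around it.

```bash
cat > h.py <<'E'
import numpy as np,cv2
from scipy.spatial.transform import Rotation as R
def cloud(f):
    v,u=np.mgrid[:400,:640];z=f["range_z"]
    q=np.array(f["rotation"]);r=R.from_quat(q[[1,2,3,0]])
    p=np.stack([(u-f["cx"])/f["fx"]*z,-(v-f["cy"])/f["fy"]*z,-z],-1)
    return (p.reshape(-1,3)@r.as_matrix().T+f["xyz"]).reshape(400,640,3)
def ray(f,u,v,h):
    q=np.array(f["rotation"]);r=R.from_quat(q[[1,2,3,0]])
    d=r.apply([(u-f["cx"])/f["fx"],-(v-f["cy"])/f["fy"],-1]);c=np.array(f["xyz"])
    return c+d*(h-c[2])/d[2]
JP=dict(pink=(168,240,.110),black=(261,228,.135),yellow=(313,246,.060),orange=(384,223,.085),blue1=(446,198,.085),blue2=(369,274,.085),teal=(434,289,.085),dye=(445,236,.05))
def blob(f,P,u,v,h,rad=25,tol=.008):
    m=(abs(P[...,2]-h)<tol)&(f["range_z"]>0)
    yy,xx=np.mgrid[:400,:640];m&=np.hypot(xx-u,yy-v)<rad
    c,_=cv2.findContours(m.astype(np.uint8),cv2.RETR_EXTERNAL,cv2.CHAIN_APPROX_NONE)
    c=max(c,key=len);(cu,cv_),rr=cv2.minEnclosingCircle(c)
    ys,xs=np.nonzero(m);return m,cu,cv_,rr,xs.mean(),ys.mean()
E
python3 - <<'E'
from h import *
for cam in("top",):
    f=dict(np.load(cam+"0.npz"));P=cloud(f)
    print("counter z",np.median(P[300:380,320:400,2]))
    for k,(u,v,h) in JP.items():
        print(k,"z at px",np.round(P[v,u],3))
        m,cu,cv_,rr,mu,mv=blob(f,P,u,v,h)
        print("  ",m.sum(),"circ",np.round([cu,cv_,rr],1),np.round(ray(f,cu,cv_,h)[:2],4),"mean",np.round(ray(f,mu,mv,h)[:2],4))
    hsv=cv2.cvtColor(f["img"],cv2.COLOR_RGB2HSV)
    for u,v in[(251,147),(290,149),(328,151),(366,152)]:
        print(hsv[v,u],hsv[v,u+19],hsv[v+22,u],P[v,u])
        w=cv2.inRange(hsv,(8,60,75),(25,200,255));yy,xx=np.mgrid[:400,:640];w[np.hypot(xx-u,yy-v)>19]=0
        ys,xs=np.nonzero(w);print("  disc",len(xs),np.round([xs.mean(),ys.mean()],1),np.round(ray(f,xs.mean(),ys.mean(),.016)[:2],4))
    w=(hsv[...,2]<75)|0; 
    for n,u,v in(("red",211,143),("white",405,151)):
        m,cu,cv_,rr,mu,mv=blob(f,P,u,v,.042,22,.004);print(n,np.round(ray(f,cu,cv_,.042)[:2],4),rr)
E
```

```text
counter z -0.00041802047741995585
pink z at px [0.451 0.27  0.109]
   523 circ [167.9 239.1  13.3] [0.4527 0.2703] mean [0.4533 0.2708]
black z at px [0.468 0.105 0.134]
   533 circ [258.  227.3  13.3] [0.4691 0.1103] mean [0.4691 0.1103]
yellow z at px [0.434 0.018 0.058]
   421 circ [313.4 245.2  11.8] [0.4356 0.0167] mean [0.4357 0.0166]
orange z at px [ 0.474 -0.115  0.084]
   444 circ [385.  222.1  12.1] [ 0.4755 -0.1164] mean [ 0.4754 -0.1168]
blue1 z at px [ 0.518 -0.234  0.084]
   443 circ [447.4 197.   12. ] [ 0.5201 -0.2359] mean [ 0.5202 -0.2361]
blue2 z at px [ 0.382 -0.083  0.086]
   468 circ [369.7 274.9  12.5] [ 0.3804 -0.0844] mean [ 0.3803 -0.0848]
teal z at px [ 0.352 -0.201  0.085]
   479 circ [435.3 288.1  12.8] [ 0.3539 -0.2032] mean [ 0.3534 -0.2028]
dye z at px [ 0.447 -0.24   0.049]
   76 circ [445.3 234.5   5. ] [ 0.4503 -0.2403] mean [ 0.4502 -0.2402]
[ 16 125 104] [ 12 138  59] [ 16 108  40] [0.63924005 0.14199297 0.01457087]
  disc 678 [251.1 146.9] [0.6392 0.1416]
[ 16 120 100] [ 13 101  63] [21 57 58] [0.63372825 0.06136616 0.01485413]
  disc 730 [289.  148.4] [0.6347 0.0633]
[ 16 121  99] [ 12 141  56] [26 40 96] [ 0.62731131 -0.01731045  0.01894694]
  disc 715 [327.4 150.1] [ 0.63   -0.0163]
[ 16 125 104] [ 12 141  56] [21 61 54] [ 0.62507757 -0.09691168  0.01437633]
  disc 705 [365.9 151.6] [ 0.6255 -0.0964]
red [0.6433 0.217 ] 17.34714126586914
white [ 0.6211 -0.1721] 16.97230339050293
```

```bash
python3 -m creep '[{"hand":1,"xyz":[216,-461,30],"twist":[0,0,-69.3]},{"hand":1,"xyz":[216,-461,30],"twist":[0,0,-69.3]},{"hand":1,"xyz":[216,-461,30],"twist":[0,0,-69.3]},{"hand":1,"xyz":[216,-461,30],"twist":[0,0,-69.3]},{"hand":1,"xyz":[216,-461,30],"twist":[0,0,-69.3]},{"hand":1,"xyz":[216,-461,30],"twist":[0,0,-69.3]},{"hand":1,"xyz":[216,-461,30],"twist":[0,0,-69.3]},{"hand":1,"xyz":[216,-461,30],"twist":[0,0,-69.3]},{"hand":1,"xyz":[216,-461,30],"twist":[0,0,-69.3]},{"hand":1,"xyz":[216,-461,30],"twist":[0,0,-69.3]},{"hand":1,"xyz":[216,-461,30],"twist":[0,0,-69.3]},{"hand":1,"xyz":[216,-461,30],"twist":[0,0,-69.3]}]' 20
python3 - <<'E'
from h import *
from plant import arm
f=arm.grab_frame("wrist");np.savez("w0.npz",**f);cv2.imwrite("pics/w0.png",f["img"][:,:,::-1]);s=arm.sense();print(s["t"],s["tool_pos"],s["tcp_rot"],f["xyz"],f["rotation"],f["fx"],f["cx"],f["cy"])
E
```

```text
t: 1.3
tool_pos: [0.4694, 0.109, 0.2284]
tcp_rot: [0.0, 0.728, 0.686, -0.0]
wrist_force: [-0.4, 0.1, -0.1]
opening: 0.0941
grip_force: 0.0
1.35 [0.46879782 0.11067855 0.22821645] [-1.53228983e-04  7.26699635e-01  6.86955292e-01 -2.10562527e-04] [0.47407047 0.17809364 0.41346032] [ 0.99231696 -0.12026579  0.00330071 -0.02884941] 309.70691628693146 319.56796939657613 200.08278922641895
```

View pics/w0.png

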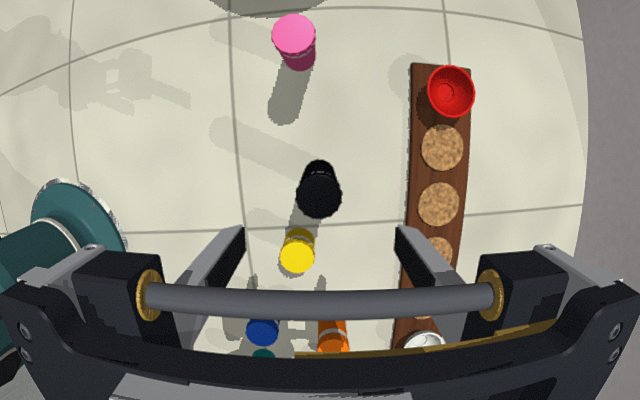

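The wrist view shows the black lid at about (319,193), the pink lid at (293,33), yellow at (297,254), discs at (442,147) and (439,204), and the red bowl at (451,91). I'll measure these with the fisheye model.

```bash
cat >> h.py <<'E'
def wray(f,u,v,h):
    q=np.array(f["rotation"]);r=R.from_quat(q[[1,2,3,0]])
    dx,dy=u-f["cx"],v-f["cy"];rr=np.hypot(dx,dy);t=rr/f["fx"]
    d=r.apply([np.sin(t)*dx/rr,-np.sin(t)*dy/rr,-np.cos(t)]);c=np.array(f["xyz"])
    return c+d*(h-c[2])/d[2]
def wcontour(f,m,h,u,v):
    """centre of a circle of height h whose mask holds pixel u,v: project the contour onto the plane"""
    n,l=cv2.connectedComponents(m);c,_=cv2.findContours((l==l[v,u]).astype(np.uint8),cv2.RETR_EXTERNAL,cv2.CHAIN_APPROX_NONE)
    p=np.array([wray(f,a,b,h)[:2] for a,b in max(c,key=len)[:,0]])
    (x,y),r=cv2.minEnclosingCircle((p*1e4).astype(np.float32)) ;return np.round([x/1e4,y/1e4,r/1e4],4)
E
python3 - <<'E'
from h import *
f=dict(np.load("w0.npz"));hsv=cv2.cvtColor(f["img"],cv2.COLOR_RGB2HSV);z=f["range_z"]
for p in[(319,195),(293,33),(297,254),(442,147),(439,204),(315,165),(319,215)]:print(p,hsv[p[1],p[0]],z[p[1],p[0]])
cork=cv2.inRange(hsv,(8,60,110),(25,220,255))
for u,v in[(442,147),(439,204)]:print("disc",wcontour(f,cork,.016,u,v))
for n,u,v,h in[("black",319,195,.135),("pink",293,33,.11)]:
    m=((abs(z-z[v,u])<.012)).astype(np.uint8);print(n,wcontour(f,m,h,u,v))
E
```

```text
(319, 195) [137 104  22] 0.2871141
(293, 33) [165 124 242] 0.27301
(297, 254) [ 27 230 243] 0.3826661
(442, 147) [ 16 129 201] 0.392126
(439, 204) [ 15 126 209] 0.41102692
(315, 165) [100  43  18] 0.34434658
(319, 215) [120  64  16] 0.2909173
disc [0.6535 0.145  0.0464]
disc [0.6376 0.061  0.0368]
black [0.4699 0.1144 0.0231]
pink [0.4536 0.272  0.0228]
```

```bash
python3 -m creep '[{"hand":1,"xyz":[0,0,-50],"twist":[0,0,0]},{"hand":1,"xyz":[0,0,-100],"twist":[0,0,0]},{"hand":1,"xyz":[0,0,-148],"twist":[0,0,0]},{"hand":1,"xyz":[0,0,-148],"twist":[0,0,0]},{"hand":1,"xyz":[0,0,-148],"twist":[0,0,0]},{"hand":0.3,"xyz":[0,0,-148],"twist":[0,0,0]},{"hand":0.3,"xyz":[0,0,-148],"twist":[0,0,0]},{"hand":0.3,"xyz":[0,0,-148],"twist":[0,0,0]},{"hand":0.3,"xyz":[0,0,-148],"twist":[0,0,0]},{"hand":0.3,"xyz":[0,0,-148],"twist":[0,0,0]},{"hand":0.3,"xyz":[0,0,-148],"twist":[0,0,0]}]' 20
python3 - <<'E'
from h import *
f=dict(np.load("w0.npz"));hsv=cv2.cvtColor(f["img"],cv2.COLOR_RGB2HSV)
cork=cv2.inRange(hsv,(8,60,150),(25,200,255));cork=cv2.morphologyEx(cork,cv2.MORPH_OPEN,np.ones((9,9)))
for u,v in[(442,147),(439,204)]:print("disc",wcontour(f,cork,.016,u,v))
E
```

```text
t: 2.45
tool_pos: [0.469, 0.1105, 0.0806]
tcp_rot: [-0.0, 0.726, 0.687, 0.0]
wrist_force: [1.1, 0.7, -0.5]
opening: 0.0495
grip_force: 0.0
disc [0.6384 0.1445 0.0312]
disc [0.634  0.0647 0.0314]
```

```bash
python3 -m creep '[{"hand":0,"xyz":[0,0,0],"twist":[0,0,0]},{"hand":0,"xyz":[0,0,0],"twist":[0,0,0]},{"hand":0,"xyz":[0,0,0],"twist":[0,0,0]},{"hand":0,"xyz":[0,0,0],"twist":[0,0,0]}]' 20; python3 -m creep '[{"hand":0,"xyz":[0,0,45],"twist":[0,0,0]},{"hand":0,"xyz":[0,0,80],"twist":[0,0,0]},{"hand":0,"xyz":[45,9,80],"twist":[0,0,0]},{"hand":0,"xyz":[90,18,80],"twist":[0,0,0]},{"hand":0,"xyz":[135,26,80],"twist":[0,0,0]},{"hand":0,"xyz":[170,33,80],"twist":[0,0,0]},{"hand":0,"xyz":[170,33,50],"twist":[0,0,0]},{"hand":0,"xyz":[170,33,50],"twist":[0,0,0]},{"hand":0,"xyz":[170,33,50],"twist":[0,0,0]},{"hand":0,"xyz":[170,33,50],"twist":[0,0,0]}]'
python3 - <<'E'
from h import *
from plant import arm
for n in("wrist","top","side"):
    f=arm.grab_frame(n);np.savez(n+"1.npz",**f)
    cv2.imwrite(f"pics/{n}1.png",f["img"][:,:,::-1])
print(arm.sense()["tool_pos"])
E
```

```text
t: 2.85
tool_pos: [0.469, 0.1104, 0.0804]
tcp_rot: [-0.0, 0.726, 0.687, -0.0]
wrist_force: [0.0, 0.6, 1.1]
opening: 0.0435
grip_force: 20.0
t: 3.85
tool_pos: [0.639, 0.1435, 0.1318]
tcp_rot: [0.0, 0.726, 0.687, 0.0]
wrist_force: [0.5, 0.1, -1.5]
opening: 0.0436
grip_force: 20.0
[0.63918888 0.1437022  0.131706  ]
```

View pics/wrist1.png

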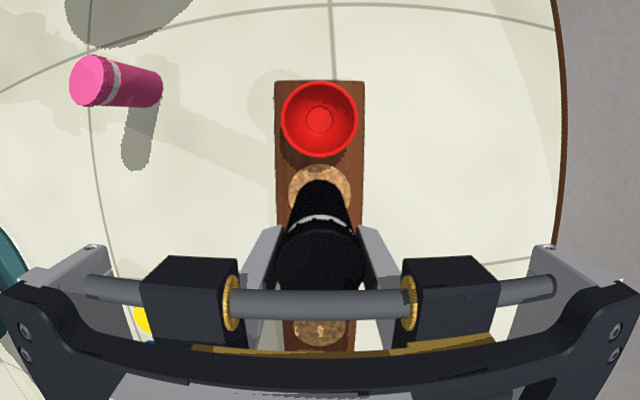

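View pics/side1.png

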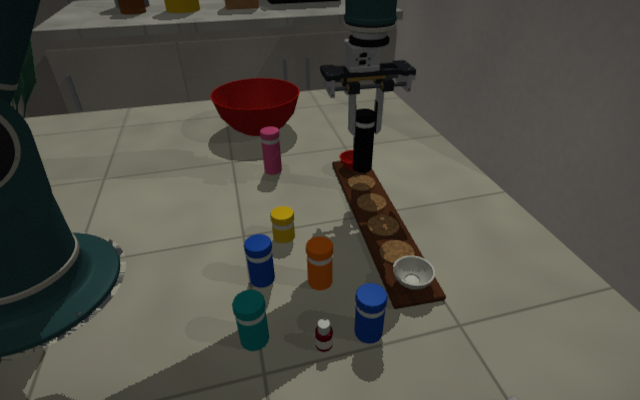

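The jar is held upright over the disc next to the red bowl. In the wrist view the disc centre at x≈319 lines up with the jar at x≈319.

```bash
python3 -m creep '[{"hand":0,"xyz":[0,0,-20],"twist":[0,0,0]},{"hand":0,"xyz":[0,0,-30],"twist":[0,0,0]},{"hand":0,"xyz":[0,0,-34],"twist":[0,0,0]},{"hand":0,"xyz":[0,0,-35],"twist":[0,0,0]},{"hand":0,"xyz":[0,0,-35],"twist":[0,0,0]},{"hand":0,"xyz":[0,0,-35],"twist":[0,0,0]}]'
```

```text
t: 4.6
tool_pos: [0.639, 0.1436, 0.0962]
tcp_rot: [-0.0, 0.726, 0.687, 0.0]
wrist_force: [-3.7, 0.9, 6.4]
opening: 0.0435
grip_force: 20.0
```

Contact. Release, then rise.

```bash
python3 -m creep '[{"hand":0.6,"xyz":[0,0,0],"twist":[0,0,0]},{"hand":0.8,"xyz":[0,0,0],"twist":[0,0,0]},{"hand":0.9,"xyz":[0,0,0],"twist":[0,0,0]},{"hand":0.9,"xyz":[0,0,0],"twist":[0,0,0]},{"hand":1,"xyz":[0,0,0],"twist":[0,0,0]},{"hand":1,"xyz":[0,0,40],"twist":[0,0,0]},{"hand":1,"xyz":[0,0,85],"twist":[0,0,0]},{"hand":1,"xyz":[0,0,130],"twist":[0,0,0]},{"hand":1,"xyz":[-50,0,130],"twist":[0,0,0]},{"hand":1,"xyz":[-100,0,130],"twist":[0,0,0]},{"hand":1,"xyz":[-150,0,130],"twist":[0,0,0]}]'
python3 - <<'E'
from h import *
from plant import arm
f=arm.grab_frame("top");np.savez("top2.npz",**f)
cv2.imwrite("pics/top2.png",f["img"][:,:,::-1])
print(arm.sense()["tool_pos"])
P=cloud(f)
for k,u,v,h in(("black",248,140,.151),):
    m,cu,cv_,rr,mu,mv=blob(f,P,u,v,h,28);print(m.sum(),rr,ray(f,cu,cv_,h),ray(f,mu,mv,h))
E
```

```text
t: 5.7
tool_pos: [0.4872, 0.1433, 0.2252]
tcp_rot: [0.0, 0.726, 0.687, 0.0]
wrist_force: [-0.3, 1.6, 0.8]
opening: 0.0941
grip_force: 0.0
[0.48004293 0.14288249 0.22425379]
374 12.844552040100098 [0.637418   0.14226956 0.151     ] [0.64000405 0.13834778 0.151     ]
```

View pics/top2.png

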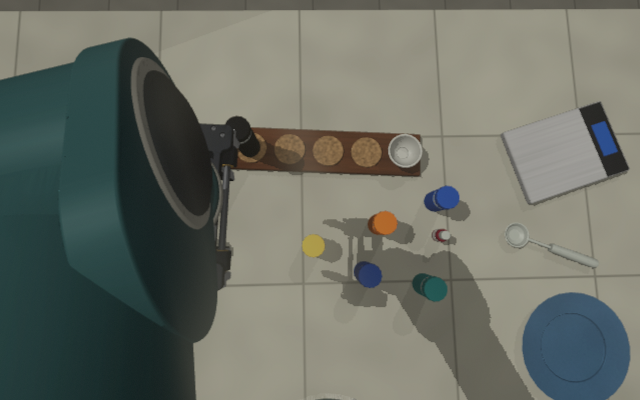

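The black jar stands on the disc by the red bowl, lid at about (241,128), partly hidden by the arm. Next is pink.

```bash
python3 -m creep '[{"hand":1,"xyz":[-18,45,0],"twist":[0,0,0]},{"hand":1,"xyz":[-36,90,0],"twist":[0,0,0]},{"hand":1,"xyz":[-36,127,0],"twist":[0,0,0]},{"hand":1,"xyz":[-36,127,0],"twist":[0,0,0]},{"hand":1,"xyz":[-36,127,0],"twist":[0,0,0]}]'
python3 - <<'E'
from h import *
from plant import arm
f=arm.grab_frame("wrist");np.savez("w3.npz",**f);cv2.imwrite("pics/w3.png",f["img"][:,:,::-1]);print(arm.sense()["tool_pos"])
E
```

```text
t: 6.25
tool_pos: [0.453, 0.2708, 0.2253]
tcp_rot: [0.0, 0.726, 0.688, -0.0]
wrist_force: [0.5, -0.6, 0.0]
opening: 0.0939
grip_force: 0.0
[0.45321598 0.26985008 0.22533703]
```

View pics/w3.png

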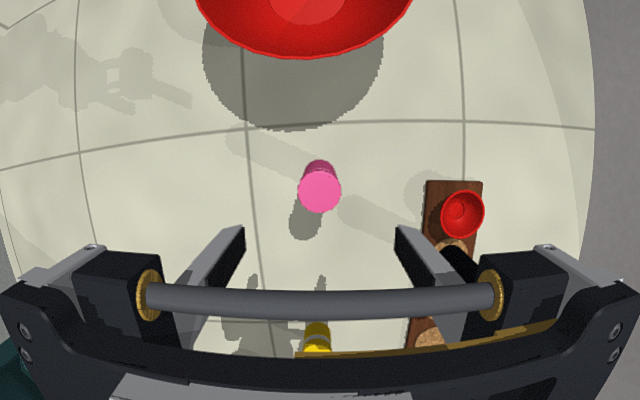

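The pink lid is at (319,190), centred between the fingers as black was.

```bash
python3 -m creep '[{"hand":1,"xyz":[0,0,-50],"twist":[0,0,0]},{"hand":1,"xyz":[0,0,-100],"twist":[0,0,0]},{"hand":1,"xyz":[0,0,-145],"twist":[0,0,0]},{"hand":1,"xyz":[0,0,-160],"twist":[0,0,0]},{"hand":1,"xyz":[0,0,-160],"twist":[0,0,0]},{"hand":0.5,"xyz":[0,0,-160],"twist":[0,0,0]},{"hand":0.5,"xyz":[0,0,-160],"twist":[0,0,0]},{"hand":0.5,"xyz":[0,0,-160],"twist":[0,0,0]},{"hand":0.3,"xyz":[0,0,-160],"twist":[0,0,0]},{"hand":0,"xyz":[0,0,-160],"twist":[0,0,0]},{"hand":0,"xyz":[0,0,-160],"twist":[0,0,0]},{"hand":0,"xyz":[0,0,-160],"twist":[0,0,0]}]'
python3 -m creep '[{"hand":0,"xyz":[0,0,0],"twist":[0,0,0]},{"hand":0,"xyz":[0,0,0],"twist":[0,0,0]},{"hand":0,"xyz":[0,0,0],"twist":[0,0,0]}]'
```

```text
t: 7.5
tool_pos: [0.453, 0.2705, 0.0655]
tcp_rot: [-0.0, 0.726, 0.687, -0.0]
wrist_force: [0.3, -0.5, 1.2]
opening: 0.0434
grip_force: 20.0
t: 7.8
tool_pos: [0.453, 0.2705, 0.0655]
tcp_rot: [-0.0, 0.726, 0.687, -0.0]
wrist_force: [-2.0, 0.5, 2.2]
opening: 0.0438
grip_force: 20.0
```

```bash
python3 -m creep '[{"hand":0,"xyz":[0,0,40],"twist":[0,0,0]},{"hand":0,"xyz":[0,0,75],"twist":[0,0,0]},{"hand":0,"xyz":[0,-45,75],"twist":[0,0,0]},{"hand":0,"xyz":[0,-90,75],"twist":[0,0,0]},{"hand":0,"xyz":[0,-135,75],"twist":[0,0,0]},{"hand":0,"xyz":[0,-180,75],"twist":[0,0,0]},{"hand":0,"xyz":[0,-207,75],"twist":[0,0,0]},{"hand":0,"xyz":[0,-207,75],"twist":[0,0,0]}]'
python3 -m creep '[{"hand":0,"xyz":[45,0,0],"twist":[0,0,0]},{"hand":0,"xyz":[90,0,0],"twist":[0,0,0]},{"hand":0,"xyz":[135,0,0],"twist":[0,0,0]},{"hand":0,"xyz":[170,0,0],"twist":[0,0,0]},{"hand":0,"xyz":[182,0,0],"twist":[0,0,0]},{"hand":0,"xyz":[182,0,-25],"twist":[0,0,0]},{"hand":0,"xyz":[182,0,-25],"twist":[0,0,0]},{"hand":0,"xyz":[182,0,-25],"twist":[0,0,0]}]'
python3 - <<'E'
from h import *
from plant import arm
f=arm.grab_frame("wrist");np.savez("w4.npz",**f);cv2.imwrite("pics/w4.png",f["img"][:,:,::-1]);print(arm.sense()["tool_pos"])
E
```

```text
t: 8.6
tool_pos: [0.4528, 0.06, 0.1405]
tcp_rot: [0.0, 0.728, 0.685, -0.0]
wrist_force: [-0.3, 0.5, -0.9]
opening: 0.044
grip_force: 20.0
t: 9.4
tool_pos: [0.6345, 0.0641, 0.1153]
tcp_rot: [-0.0, 0.726, 0.687, -0.001]
wrist_force: [0.5, 0.7, -0.9]
opening: 0.0441
grip_force: 20.0
[0.63495468 0.06400098 0.11602883]
```

View pics/w4.png

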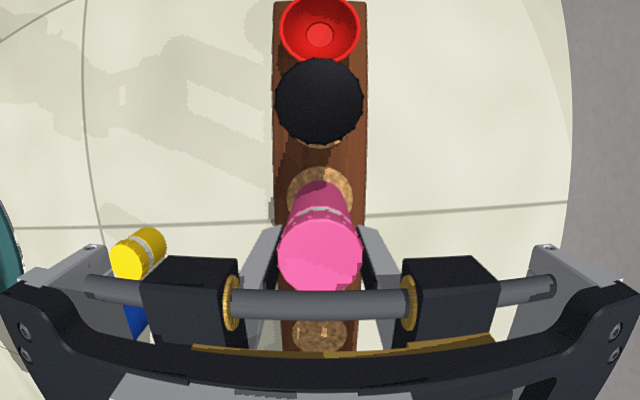

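Pink, at about (319,245), is held in line over disc 2. Black stands at (319,100), centred across the board.

```bash
python3 -m creep '[{"hand":0,"xyz":[0,0,-20],"twist":[0,0,0]},{"hand":0,"xyz":[0,0,-30],"twist":[0,0,0]},{"hand":0,"xyz":[0,0,-34],"twist":[0,0,0]},{"hand":0,"xyz":[0,0,-34],"twist":[0,0,0]},{"hand":0,"xyz":[0,0,-34],"twist":[0,0,0]},{"hand":0,"xyz":[0,0,-34],"twist":[0,0,0]}]'
```

```text
t: 10.05
tool_pos: [0.6353, 0.0635, 0.082]
tcp_rot: [0.0, 0.726, 0.687, 0.0]
wrist_force: [-0.2, 0.1, -1.4]
opening: 0.0435
grip_force: 20.0
```

```bash
python3 -m creep '[{"hand":0,"xyz":[0,0,-1],"twist":[0,0,0]},{"hand":0,"xyz":[0,0,-1],"twist":[0,0,0]},{"hand":0,"xyz":[0,0,-1],"twist":[0,0,0]},{"hand":0.6,"xyz":[0,0,-1],"twist":[0,0,0]},{"hand":0.8,"xyz":[0,0,-1],"twist":[0,0,0]},{"hand":1,"xyz":[0,0,-1],"twist":[0,0,0]},{"hand":1,"xyz":[0,0,-1],"twist":[0,0,0]},{"hand":1,"xyz":[0,0,-1],"twist":[0,0,0]},{"hand":1,"xyz":[0,0,40],"twist":[0,0,0]},{"hand":1,"xyz":[0,0,85],"twist":[0,0,0]},{"hand":1,"xyz":[0,0,100],"twist":[0,0,0]},{"hand":1,"xyz":[0,0,100],"twist":[0,0,0]}]'
python3 -m creep '[{"hand":1,"xyz":[-50,0,0],"twist":[0,0,0]},{"hand":1,"xyz":[-100,-15,0],"twist":[0,0,0]},{"hand":1,"xyz":[-145,-30,0],"twist":[0,0,0]},{"hand":1,"xyz":[-190,-45,0],"twist":[0,0,0]},{"hand":1,"xyz":[-200,-47,0],"twist":[0,0,0]},{"hand":1,"xyz":[-200,-47,0],"twist":[0,0,0]},{"hand":1,"xyz":[-200,-47,0],"twist":[0,0,0]}]'
python3 - <<'E'
from h import *
from plant import arm
f=arm.grab_frame("wrist");np.savez("w5.npz",**f);cv2.imwrite("pics/w5.png",f["img"][:,:,::-1]);print(arm.sense()["tool_pos"])
E
```

```text
t: 11.25
tool_pos: [0.6362, 0.0636, 0.1838]
tcp_rot: [0.001, 0.726, 0.687, 0.002]
wrist_force: [-0.5, 0.1, -0.5]
opening: 0.0939
grip_force: 0.0
t: 11.95
tool_pos: [0.4358, 0.017, 0.1812]
tcp_rot: [0.0, 0.726, 0.687, 0.0]
wrist_force: [0.8, -0.2, 0.6]
opening: 0.0941
grip_force: 0.0
[0.4359536  0.01686728 0.18118173]
```

View pics/w5.png

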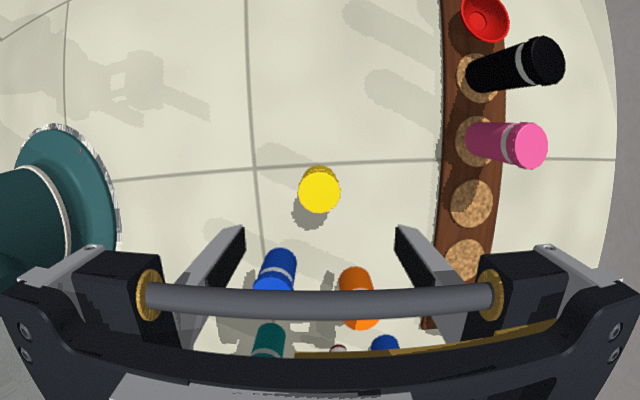

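Black and pink stand on discs 1 and 2. The yellow lid at (319,190) is centred between the fingers.

```bash
python3 -m creep '[{"hand":1,"xyz":[0,0,-50],"twist":[0,0,0]},{"hand":1,"xyz":[0,0,-100],"twist":[0,0,0]},{"hand":1,"xyz":[0,0,-135],"twist":[0,0,0]},{"hand":1,"xyz":[0,0,-148],"twist":[0,0,0]},{"hand":1,"xyz":[0,0,-148],"twist":[0,0,0]},{"hand":0.5,"xyz":[0,0,-148],"twist":[0,0,0]},{"hand":0.5,"xyz":[0,0,-148],"twist":[0,0,0]},{"hand":0.5,"xyz":[0,0,-148],"twist":[0,0,0]},{"hand":0.3,"xyz":[0,0,-148],"twist":[0,0,0]},{"hand":0,"xyz":[0,0,-148],"twist":[0,0,0]},{"hand":0,"xyz":[0,0,-148],"twist":[0,0,0]},{"hand":0,"xyz":[0,0,-148],"twist":[0,0,0]}]'
python3 -m creep '[{"hand":0,"xyz":[0,0,0],"twist":[0,0,0]},{"hand":0,"xyz":[0,0,0],"twist":[0,0,0]},{"hand":0,"xyz":[0,0,0],"twist":[0,0,0]}]'
```

```text
t: 13.2
tool_pos: [0.4351, 0.0165, 0.0335]
tcp_rot: [0.0, 0.726, 0.687, 0.0]
wrist_force: [-0.8, 0.1, 1.7]
opening: 0.0438
grip_force: 20.0
t: 13.5
tool_pos: [0.4351, 0.0165, 0.0335]
tcp_rot: [0.0, 0.726, 0.687, 0.0]
wrist_force: [-1.9, 0.1, 6.0]
opening: 0.0438
grip_force: 20.0
```

```bash
python3 -m creep '[{"hand":0,"xyz":[0,0,45],"twist":[0,0,0]},{"hand":0,"xyz":[0,0,90],"twist":[0,0,0]},{"hand":0,"xyz":[0,0,110],"twist":[0,0,0]},{"hand":0,"xyz":[40,-22,110],"twist":[0,0,0]},{"hand":0,"xyz":[80,-45,110],"twist":[0,0,0]},{"hand":0,"xyz":[120,-70,110],"twist":[0,0,0]},{"hand":0,"xyz":[160,-94,110],"twist":[0,0,0]},{"hand":0,"xyz":[190,-113,110],"twist":[0,0,0]},{"hand":0,"xyz":[190,-113,80],"twist":[0,0,0]},{"hand":0,"xyz":[190,-113,50],"twist":[0,0,0]},{"hand":0,"xyz":[190,-113,50],"twist":[0,0,0]},{"hand":0,"xyz":[190,-113,50],"twist":[0,0,0]}]'
python3 - <<'E'
from h import *
from plant import arm
f=arm.grab_frame("wrist");cv2.imwrite("pics/w6.png",f["img"][:,:,::-1]);print(arm.sense()["tool_pos"])
E
```

```text
t: 14.7
tool_pos: [0.6248, -0.0967, 0.0838]
tcp_rot: [-0.0, 0.727, 0.687, -0.0]
wrist_force: [0.2, 1.1, 0.5]
opening: 0.0437
grip_force: 20.0
[ 0.62543688 -0.09667849  0.08467472]
```

View pics/w6.png

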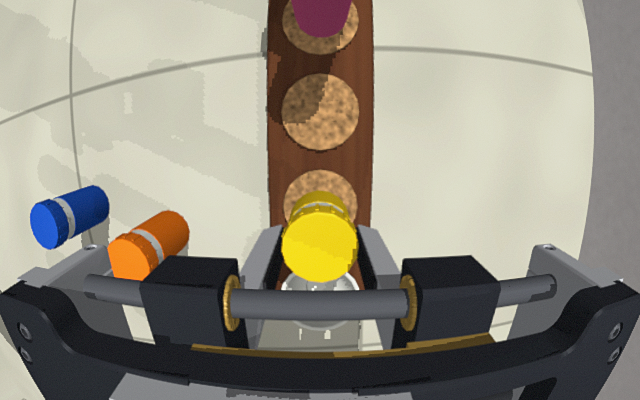

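Yellow, at about (319,240), is in line with disc 4 at x≈320. I'll lower and release it, then go to orange.

```bash
python3 -m creep '[{"hand":0,"xyz":[0,0,-20],"twist":[0,0,0]},{"hand":0,"xyz":[0,0,-30],"twist":[0,0,0]},{"hand":0,"xyz":[0,0,-34],"twist":[0,0,0]},{"hand":0,"xyz":[0,0,-35],"twist":[0,0,0]},{"hand":0,"xyz":[0,0,-35],"twist":[0,0,0]},{"hand":0,"xyz":[0,0,-35],"twist":[0,0,0]}]'
python3 -m creep '[{"hand":0.6,"xyz":[0,0,0],"twist":[0,0,0]},{"hand":0.8,"xyz":[0,0,0],"twist":[0,0,0]},{"hand":1,"xyz":[0,0,0],"twist":[0,0,0]},{"hand":1,"xyz":[0,0,0],"twist":[0,0,0]},{"hand":1,"xyz":[0,0,0],"twist":[0,0,0]},{"hand":1,"xyz":[0,0,40],"twist":[0,0,0]},{"hand":1,"xyz":[0,0,85],"twist":[0,0,0]},{"hand":1,"xyz":[0,0,130],"twist":[0,0,0]},{"hand":1,"xyz":[-45,-5,130],"twist":[0,0,0]},{"hand":1,"xyz":[-90,-10,130],"twist":[0,0,0]},{"hand":1,"xyz":[-135,-20,130],"twist":[0,0,0]},{"hand":1,"xyz":[-150,-20,130],"twist":[0,0,0]}]'
python3 -m creep '[{"hand":1,"xyz":[0,0,0],"twist":[0,0,0]},{"hand":1,"xyz":[0,0,0],"twist":[0,0,0]}]'
python3 - <<'E'
from h import *
from plant import arm
f=arm.grab_frame("wrist");cv2.imwrite("pics/w7.png",f["img"][:,:,::-1]);print(arm.sense()["tool_pos"])
E
```

```text
t: 15.35
tool_pos: [0.6254, -0.0966, 0.0493]
tcp_rot: [0.0, 0.726, 0.687, 0.0]
wrist_force: [-2.0, 0.4, 5.0]
opening: 0.0439
grip_force: 20.0
t: 16.55
tool_pos: [0.4714, -0.1176, 0.1784]
tcp_rot: [-0.001, 0.727, 0.686, 0.0]
wrist_force: [1.1, 0.2, 0.8]
opening: 0.0941
grip_force: 0.0
t: 16.75
tool_pos: [0.4758, -0.1162, 0.1788]
tcp_rot: [0.0, 0.726, 0.687, 0.0]
wrist_force: [0.2, 0.4, -0.6]
opening: 0.0938
grip_force: 0.0
[ 0.47604307 -0.11627531  0.17861842]
```

View pics/w7.png

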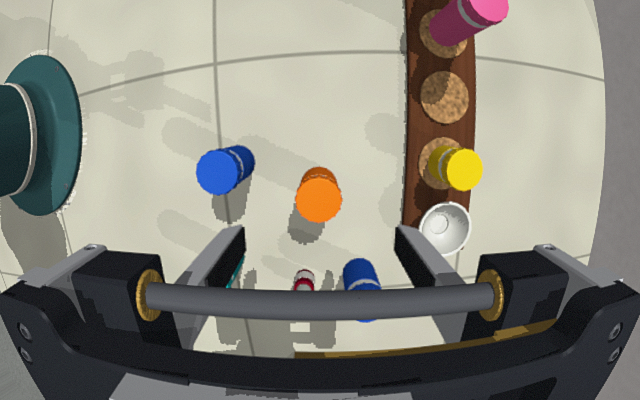

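Yellow stands on disc 4 at (455,168), orange is centred at (319,198), and the blue jar at (225,170) is clear of the left finger.

```bash
python3 -m creep '[{"hand":1,"xyz":[0,0,-50],"twist":[0,0,0]},{"hand":1,"xyz":[0,0,-95],"twist":[0,0,0]},{"hand":1,"xyz":[0,0,-120],"twist":[0,0,0]},{"hand":1,"xyz":[0,0,-130],"twist":[0,0,0]},{"hand":1,"xyz":[0,0,-130],"twist":[0,0,0]},{"hand":0.5,"xyz":[0,0,-130],"twist":[0,0,0]},{"hand":0.5,"xyz":[0,0,-130],"twist":[0,0,0]},{"hand":0.5,"xyz":[0,0,-130],"twist":[0,0,0]},{"hand":0.3,"xyz":[0,0,-130],"twist":[0,0,0]},{"hand":0,"xyz":[0,0,-130],"twist":[0,0,0]},{"hand":0,"xyz":[0,0,-130],"twist":[0,0,0]},{"hand":0,"xyz":[0,0,-130],"twist":[0,0,0]}]'
python3 -m creep '[{"hand":0,"xyz":[0,0,0],"twist":[0,0,0]},{"hand":0,"xyz":[0,0,0],"twist":[0,0,0]},{"hand":0,"xyz":[0,0,0],"twist":[0,0,0]}]'
```

```text
t: 18.0
tool_pos: [0.475, -0.1165, 0.0485]
tcp_rot: [-0.0, 0.726, 0.687, -0.0]
wrist_force: [0.8, -0.2, 1.0]
opening: 0.0437
grip_force: 20.0
t: 18.3
tool_pos: [0.475, -0.1166, 0.0485]
tcp_rot: [-0.0, 0.726, 0.687, -0.0]
wrist_force: [-0.5, 0.1, 3.0]
opening: 0.0436
grip_force: 20.0
```

```bash
python3 -m creep '[{"hand":0,"xyz":[0,0,45],"twist":[0,0,0]},{"hand":0,"xyz":[0,0,90],"twist":[0,0,0]},{"hand":0,"xyz":[0,35,100],"twist":[0,0,0]},{"hand":0,"xyz":[0,80,100],"twist":[0,0,0]},{"hand":0,"xyz":[20,100,100],"twist":[0,0,0]},{"hand":0,"xyz":[65,100,100],"twist":[0,0,0]},{"hand":0,"xyz":[110,100,100],"twist":[0,0,0]},{"hand":0,"xyz":[155,100,100],"twist":[0,0,0]},{"hand":0,"xyz":[155,100,80],"twist":[0,0,0]},{"hand":0,"xyz":[155,100,50],"twist":[0,0,0]},{"hand":0,"xyz":[155,100,50],"twist":[0,0,0]},{"hand":0,"xyz":[155,100,50],"twist":[0,0,0]}]'
python3 - <<'E'
from h import *
from plant import arm
f=arm.grab_frame("wrist");cv2.imwrite("pics/w8.png",f["img"][:,:,::-1]);print(arm.sense()["tool_pos"])
E
```

```text
t: 19.5
tool_pos: [0.6298, -0.0167, 0.0987]
tcp_rot: [-0.0, 0.727, 0.687, -0.0]
wrist_force: [0.8, -0.5, -0.2]
opening: 0.0439
grip_force: 20.0
[ 0.63033956 -0.01668507  0.09961604]
```

View pics/w8.png

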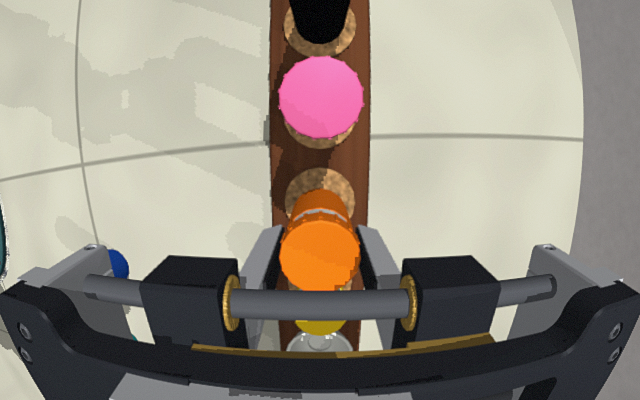

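Orange, at (319,250), is in line over disc 3. Lower, release, rise, back off to the side and check with the top camera.

```bash
python3 -m creep '[{"hand":0,"xyz":[0,0,-20],"twist":[0,0,0]},{"hand":0,"xyz":[0,0,-30],"twist":[0,0,0]},{"hand":0,"xyz":[0,0,-34],"twist":[0,0,0]},{"hand":0,"xyz":[0,0,-35],"twist":[0,0,0]},{"hand":0,"xyz":[0,0,-35],"twist":[0,0,0]},{"hand":0,"xyz":[0,0,-35],"twist":[0,0,0]}]'
python3 -m creep '[{"hand":0.6,"xyz":[0,0,0],"twist":[0,0,0]},{"hand":0.8,"xyz":[0,0,0],"twist":[0,0,0]},{"hand":1,"xyz":[0,0,0],"twist":[0,0,0]},{"hand":1,"xyz":[0,0,0],"twist":[0,0,0]},{"hand":1,"xyz":[0,0,0],"twist":[0,0,0]},{"hand":1,"xyz":[0,0,40],"twist":[0,0,0]},{"hand":1,"xyz":[0,0,85],"twist":[0,0,0]},{"hand":1,"xyz":[0,0,130],"twist":[0,0,0]},{"hand":1,"xyz":[0,0,160],"twist":[0,0,0]},{"hand":1,"xyz":[-45,0,160],"twist":[0,0,0]},{"hand":1,"xyz":[-90,0,160],"twist":[0,0,0]},{"hand":1,"xyz":[-135,0,160],"twist":[0,0,0]}]'
python3 -m creep '[{"hand":1,"xyz":[-40,45,0],"twist":[0,0,0]},{"hand":1,"xyz":[-50,90,0],"twist":[0,0,0]},{"hand":1,"xyz":[-60,135,0],"twist":[0,0,0]},{"hand":1,"xyz":[-90,180,0],"twist":[0,0,0]},{"hand":1,"xyz":[-110,225,0],"twist":[0,0,0]},{"hand":1,"xyz":[-130,270,0],"twist":[0,0,0]},{"hand":1,"xyz":[-150,315,0],"twist":[0,0,0]},{"hand":1,"xyz":[-160,360,0],"twist":[0,0,0]},{"hand":1,"xyz":[-170,405,0],"twist":[0,0,0]},{"hand":1,"xyz":[-180,450,0],"twist":[0,0,0]},{"hand":1,"xyz":[-190,480,0],"twist":[0,0,0]},{"hand":1,"xyz":[-190,480,0],"twist":[0,0,0]}]'
python3 - <<'E'
from h import *
from plant import arm
f=arm.grab_frame("top");np.savez("top9.npz",**f);cv2.imwrite("pics/top9.png",f["img"][:,:,::-1]);print(arm.sense()["tool_pos"])
P=cloud(f);yy,xx=np.mgrid[:400,:640]
D=dict(black=(.6391,.1426,.151),pink=(.6346,.0627,.126),orange=(.63,-.0171,.101),yellow=(.6255,-.097,.076))
for k,(x,y,h) in D.items():
    m=(abs(P[...,2]-h)<.008)&(np.hypot(P[...,0]-x,P[...,1]-y)<.035)
    c=np.array([xx[m],yy[m]],np.float32).T;(cu,cv_),r=cv2.minEnclosingCircle(c);p=ray(f,cu,cv_,h)[:2];p2=ray(f,*c.mean(0),h)[:2]
    print(k,m.sum(),np.round(1e3*(p-[x,y]),1),np.round(1e3*(p2-[x,y]),1))
E
```

```text
t: 20.15
tool_pos: [0.6304, -0.0165, 0.0643]
tcp_rot: [0.0, 0.726, 0.687, 0.0]
wrist_force: [-1.7, 0.2, 5.3]
opening: 0.0435
grip_force: 20.0
t: 21.35
tool_pos: [0.4933, -0.0167, 0.2231]
tcp_rot: [-0.0, 0.726, 0.687, -0.0]
wrist_force: [0.0, -0.3, 0.9]
opening: 0.0936
grip_force: 0.0
t: 22.55
tool_pos: [0.3026, 0.467, 0.2227]
tcp_rot: [-0.0, 0.725, 0.689, -0.0]
wrist_force: [-0.8, -1.0, -0.1]
opening: 0.094
grip_force: 0.0
[0.30397582 0.46474799 0.22283931]
black 529 [-1.9  0.4] [-1.3  0.3]
pink 478 [-0.3  2.9] [-0.4  2.7]
orange 438 [-0.4 -0.4] [-0.3 -0.4]
yellow 407 [-0.5  1.6] [-0.4  1.4]
```

View pics/top9.png

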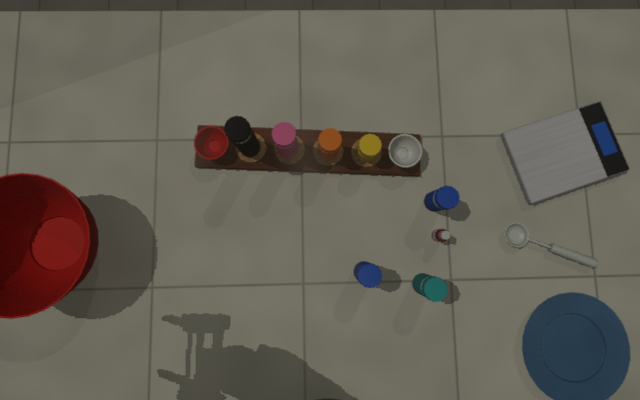

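All four jars stand upright on their discs, from black at (241,128) by the red bowl to yellow at (370,146) by the white bowl. They are within about 3 mm of centre, and the dye bottle and look-alikes have not moved.

```bash
python3 -c "
from plant import arm
print(arm.hand_in())"
```

```text
the job is handed in; nothing more can be done
None
```

The job is handed in: the jars stand upright in order black, pink, orange, yellow from the red bowl to the white bowl, each measured within about 3 mm of its disc's centre, with the food-colour bottle and look-alikes untouched, at about 23 s on the robot's clock.

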